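# Sort a pile of lock-up furniture into its fitted trays

## Task

Take the pile of dark metal lock-up pieces apart from the top down, one piece at a time, and lay each piece flat in the wooden tray whose pocket has its shape and length: first the small quoin, then the short bar, then the long bar, last the wide block. Do not shove the rest of the pile about or tip any piece over, and leave the loupe and the paper pad where they are.

Things in the scene. Friction and masses are not known exactly. Their poses are not given: they have to be found in the camera images.
- quoin: Small grey-black metal wedge block with a round hole in its top, 24 x 52 x 17 mm (x, y, z), 0.1 kg or so; grip across its 24 mm. Origin: centre of its underside; y along its length, z up. The pile is, from the bench up: block, long bar, short bar laid roughly crosswise over it, quoin along the short bar.
- bar_short: Dark flat steel bar with a small round hole near one end, 34 x 85 x 10 mm (x, y, z), 0.25 kg or so; grip across its 34 mm. Origin: centre of its underside; y along its length, z up.
- bar_long: Dark flat steel bar with a small round hole near one end, 34 x 112 x 10 mm (x, y, z), 0.25 kg or so; grip across its 34 mm. Origin: centre of its underside; y along its length, z up.
- block: Dark cast metal spacing block without a hole, lowest in the pile, 60 x 116 x 18 mm (x, y, z), 0.36 kg or so; grip across its 60 mm. Origin: centre of its underside; y along its length, z up.
- tray_quoin: Fixed wooden tray for the quoin: pocket 40 x 68 mm (x by y), outside 54 x 82 mm; light floor 4 mm thick, darker U-shaped rims at both short ends 9 mm above the floor (top 13 mm above the bench); the middle of the long sides is open for fingers. Origin: centre of its underside, on the bench; x across, y along its length, z up.
- tray_short: Fixed wooden tray for the short bar: pocket 50 x 101 mm (x by y), outside 64 x 115 mm; light floor 4 mm thick, darker U-shaped rims at both short ends 9 mm above the floor (top 13 mm above the bench); the middle of the long sides is open for fingers. Origin: centre of its underside, on the bench; x across, y along its length, z up.
- tray_long: Fixed wooden tray for the long bar: pocket 50 x 128 mm (x by y), outside 64 x 142 mm; light floor 4 mm thick, darker U-shaped rims at both short ends 9 mm above the floor (top 13 mm above the bench); the middle of the long sides is open for fingers. Origin: centre of its underside, on the bench; x across, y along its length, z up.
- tray_block: Fixed wooden tray for the wide block: pocket 76 x 132 mm (x by y), outside 90 x 146 mm; light floor 4 mm thick, darker U-shaped rims at both short ends 9 mm above the floor (top 13 mm above the bench); the middle of the long sides is open for fingers. Origin: centre of its underside, on the bench; x across, y along its length, z up.
- loupe: Bystander: black standing loupe, upright round barrel 37 mm across, 38 mm high. Origin: centre of its underside.
- pad: Bystander: small pad of white paper, 77 x 52 x 18 mm, at the far left of the work, never in the way. Origin: centre of its underside. Behind it stands a green hand press; the red ball of its lever hangs about 0.3 m above the bench near x = 0.65, y = 0.25 m: carry things round by the front, clear of it.
There are look-alikes about, which are no part of the job. Leave any orange look-alike of the tray_quoin alone.

How it is judged:
By the outcome, as a careful person would: the job done as asked, in the order asked, and still so for the second after the job is handed in, with the robot touching nothing.
It also fails if it takes over 104 s, if anything falls off the work surface, if the arm or the gripper's body presses on something with over 40 N, if the wrist force passes 120 N, or if a joint passes its speed limit or range.

## Robot

A 6-joint arm with a two-finger parallel gripper is mounted at the origin on a cart in front of the work surface, level with it; the furniture and walls round the work are solid. World frame = base frame: x ahead of the robot, y to its left, z up, the work surface at z = 0. Lengths are in m, angles in rad, forces in N, time in s.
With the tool pointing down it reaches from about 0.25 to 0.775 m from the base axis. Payload 4 kg.
Tool frame: the origin (TCP) lies midway between the tips of the shut fingers; the grasp point (between the pads) lies 19 mm behind it (robot.hold_point_z is the distance from the TCP to the grasp point, in m); z points along the fingers, y is the line along which they close (so a half turn about z gives the same grasp; the last joint's range is limited). The gripper opens to 94 mm and grips with 3 to 60 N. Pads are 16 mm wide; open, the fingers measure 119 mm over their backs; the gripper's body (75 mm by 177 mm) begins 78 mm behind the grasp point.
Start: joints at [1.165, 0.087, 1.371, -0, 1.684, -0.103], TCP at [0.164, 0.525, 0.206] pointing down, gripper open.
Joint ranges: [-3.1, 3.1], [-0.76, 2.03], [0.27, 2.55], [-1.08, 4.22], [0.17, 2.65], [-2.57, 2.57]. Speed limits (rad/s): [2.79, 2.79, 3.14, 3.14, 3.14, 3.14].

## Interface

Orientations are given as [roll, pitch, yaw] about the fixed x, y, z axes, in that order (R = Rz(yaw) Ry(pitch) Rx(roll)).
In Python, from bench import readout, imaging, robot gives the robot as it stands.
- The arm moves only by the tool carry_out, never from a script. Its argument "motion" is text: rows parted by semicolons, each of 7 numbers parted by spaces: the shift along the tool's x, y, z each as a share of 200 mm, from -1 to 1, then the turn, a rotation vector about the tool's x, y, z each as a share of 120 degrees, from -1 to 1, then the opening, from 0 (shut) to 1 (fully open). A call has 1 to 12 rows; each row shifts and turns the commanded pose from where the row before left it, along the tool's axes as they then stand; what a row does not reach is not made up. A row lasts 1/8 s, in which the tool goes at most 62.5 mm and 10.7 degrees, less where a joint would pass 70% of its speed; a pose out of reach is approached as far as the arm can. A call with a number of a shift or a turn outside -1 to 1 is refused whole. A call with a gripper value outside its range is refused whole. The fingers move at their own pace and stop on an object; the grip force is fixed at half the most. Time passes only in rows, so rows that do not move let the fingers close. It gives the time, the measured TCP pose, the force, the opening and the grip force at its end, in the units of the state.
- readout.get_obs(): the state, without advancing time (a new reading comes with each control period).
- imaging.snapshot(name): name is "side" or "top" or "wrist"; returns a dict with "pixels" (480x640x3 uint8, red, green, blue), "fx", "fy", "cx", "cy" (pixels), "R" (3x3) and "t" (3): a world point X has camera coordinates R X + t. Camera axes: x right, y down, z forward; pixel columns grow to the right and rows downward; lengths in m; the calibration is good to about 2 mm. A picture is of the moment at which its call begins. There is no depth.
- robot.close_job(): hands the job in; it is judged then, once.
The state is a dict: "time": time; "joint_positions": joint angles; "qvel": joint speeds; "joint_torque": joint torques, N m; "tool_pos": TCP position; "ee_rot": TCP orientation; "wrist_force": force on the tool from outside, world axes, zero at the start; "wrist_torque": the same for the moment, N m; "width": finger opening in m; "finger_force": force on a finger pad.
Only numpy, scipy, OpenCV 4.12 (cv2) and the standard library are available. Lean on these libraries where they do the work, as an engineer would, in place of code of your own. Each camera call takes 0.05 s, during which the arm holds its last target. There are 200 camera calls.

## Working session

There is one attempt and no reset: what is moved stays moved. The work goes in short steps, Python scripts to look and compute and a tool call to move; the robot and the scene stay as the last step left them, time stands still between calls to the robot, and variables do not carry over. Pictures are saved under pics/ and viewed, at most 14 in all, crops included, and the job is handed in when it is done.

Besides the shell and the picture viewer there is one more tool, called after "Request:" as a command line: name --argument value ..., lists and objects as JSON in quotes. carry_out: Moves the arm, as the interface text tells. Its arguments: {"type":"object","properties":{"motion":{"type":"string"}},"required":["motion"]}

```bash
ls; mkdir -p pics; python3 - <<'E'
from bench import readout, imaging, robot
import cv2,pickle
o=readout.get_obs();print(o)
for n in ("top","side"):
    s=imaging.snapshot(n);pickle.dump(s,open(f'pics/{n}0.pkl','wb'))
    cv2.imwrite(f'pics/{n}0.png',s['pixels'][:,:,::-1]);print(n,s['fx'],s['cx'],s['cy'],s['R'],s['t'])
E
```

```text
pics
{'time': 0.0, 'joint_positions': array([ 1.16491019e+00,  8.79116810e-02,  1.37221525e+00, -2.78633328e-05,
        1.68360281e+00, -1.03118504e-01]), 'qvel': array([-0.00123045,  0.00023803,  0.00141237, -0.00017783, -0.00088382,
       -0.00141712]), 'joint_torque': array([ 2.51334095e-04, -3.40185463e+01, -3.02426755e+01,  7.17392773e-02,
        3.30400304e-02, -1.64226954e-04]), 'tool_pos': array([0.16379809, 0.5244755 , 0.20434764]), 'ee_rot': array([-3.13946407e+00, -1.92436698e-04,  2.83882171e+00]), 'wrist_force': array([-0.27373892,  0.20541976, -0.07132298]), 'wrist_torque': array([-0.05568896, -0.0405964 ,  0.01428244]), 'finger_force': 0.0, 'width': 0.09375937048964367}
top 545.8195625039435 322.8801116211529 242.72973280202663 [[-0.02659733 -0.99962939  0.00580165]
 [-0.99518938  0.02593087 -0.09447591]
 [ 0.09429045 -0.00828655 -0.99551024]] [0.15210628 0.50444787 1.33097268]
side 485.27266822617753 328.194093534401 239.35022982700207 [[ 0.90153064 -0.43245669 -0.0149572 ]
 [-0.19246189 -0.36978199 -0.90896628]
 [ 0.38755765  0.82233964 -0.41660123]] [-0.40198865  0.21168063  0.64105468]
```

View pics/top0.png

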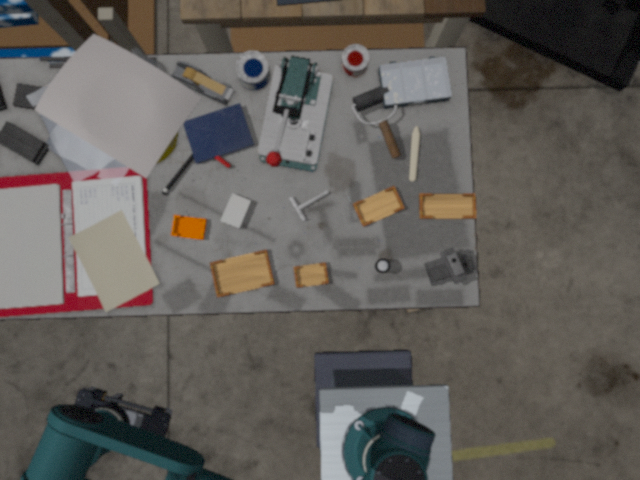

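View pics/side0.png

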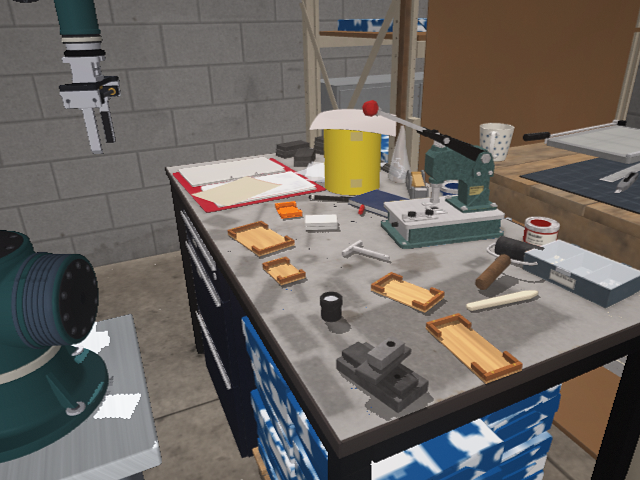

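The top view shows the pile at (452,266) on the right front of the bench. There are four wooden trays:
- (245,273): largest, wide, so the block tray
- (312,274): smallest, so the quoin tray
- (380,206): mid-length, so the short bar tray
- (448,206): longest narrow one, so the long bar tray

The orange look-alike at (190,228) is to be left alone. The loupe is at (383,266) and the pad at (237,210). The side view agrees: pile (383,370), long tray (473,345), short tray (407,292), quoin tray (285,271), block tray (262,238).

```bash
cat > h.py <<'E'
import numpy as np,cv2,pickle
def C(s): return -s['R'].T@s['t']
def ray(s,u,v): return s['R'].T@np.array([(u-s['cx'])/s['fx'],(v-s['cy'])/s['fy'],1.])
def onz(s,u,v,z):
    c=C(s);d=ray(s,u,v);return c+d*(z-c[2])/d[2]
def tri(s1,p1,s2,p2):
    A=[];b=[]
    for s,p in((s1,p1),(s2,p2)):
        d=ray(s,*p);d/=np.linalg.norm(d);M=np.eye(3)-np.outer(d,d);A.append(M);b.append(M@C(s))
    X=np.linalg.lstsq(np.vstack(A),np.hstack(b),rcond=None)[0]
    return X
def proj(s,X):
    c=s['R']@X+s['t'];return np.array([c[0]/c[2]*s['fx']+s['cx'],c[1]/c[2]*s['fy']+s['cy']])
def wood(s):
    h=cv2.cvtColor(s['pixels'],cv2.COLOR_RGB2HSV)
    m=cv2.inRange(h,(5,70,60),(25,255,255))
    return cv2.morphologyEx(m,cv2.MORPH_CLOSE,np.ones((3,3)))
def rect(s,cnt,z):
    P=np.array([onz(s,u,v,z)[:2] for u,v in cnt.reshape(-1,2)],np.float32)
    (c,(w,h),a)=cv2.minAreaRect(P)
    L,W=max(w,h),min(w,h);yaw=a+(90 if h>w else 0)  # long-axis direction
    return np.round(c,4),round(L,4),round(W,4),round((yaw+90)%180-90,1)
def save(s,n):
    pickle.dump(s,open(f'pics/{n}.pkl','wb'));cv2.imwrite(f'pics/{n}.png',s['pixels'][:,:,::-1])
def load(n): return pickle.load(open(f'pics/{n}.pkl','rb'))
E
python3 - <<'E'
from h import *
t=load('top0');s=load('side0')
for nm,im in(('top',t),('side',s)):
    cs,_=cv2.findContours(wood(im),cv2.RETR_EXTERNAL,cv2.CHAIN_APPROX_NONE)
    for c in cs:
        M=cv2.moments(c)
        if M['m00']<200: continue
        u,v=M['m10']/M['m00'],M['m01']/M['m00']
        print(nm,round(u),round(v),M['m00'],rect(im,c,.010))
print('pile',onz(t,452,266,.03),'loupe',onz(t,383,266,.038),'pad',onz(t,237,210,.018),'edge',onz(t,470,306,0),onz(t,478,306,0))
a=cv2.resize(t['pixels'][235:310,360:485],None,fx=6.4,fy=6.4,interpolation=cv2.INTER_CUBIC)[:300]
a=cv2.resize(t['pixels'][240:300,410:490],(400,300),interpolation=cv2.INTER_CUBIC)
b=cv2.resize(s['pixels'][325:415,323:443],(400,300),interpolation=cv2.INTER_CUBIC)
c=cv2.resize(t['pixels'][180:300,160:480],(800,300),interpolation=cv2.INTER_CUBIC)
cv2.imwrite('pics/c1.png',np.vstack([np.hstack([a,b]),c])[:,:,::-1])
E
```

```text
top 482 452 504.5 (array([-0.0086, -0.2342]), 0.1465, 0.0261, -84.9)
top 534 445 280.0 (array([ 0.0044, -0.3585]), 0.103, 0.0235, -84.5)
top 311 275 679.0 (array([0.4303, 0.1708]), 0.0838, 0.055, -83.4)
top 242 273 2058.0 (array([0.4388, 0.343 ]), 0.1483, 0.0909, -78.3)
top 188 227 727.5 (array([0.5583, 0.4749]), 0.0875, 0.0577, 81.0)
top 447 206 1391.5 (array([ 0.5959, -0.1786]), 0.1453, 0.0639, 88.5)
top 379 206 1142.5 (array([ 0.5997, -0.0039]), 0.1198, 0.067, -68.1)
top 390 140 272.5 (array([ 0.7706, -0.0382]), 0.0969, 0.0234, 19.3)
top 203 80 397.0 (array([0.9365, 0.4359]), 0.1158, 0.0309, 59.1)
top 327 37 4578.5 (array([1.0473, 0.1132]), 0.5048, 0.0701, -90.0)
top 31 36 1226.5 (array([1.0799, 0.873 ]), 0.1758, 0.0815, -89.1)
top 407 7 1979.0 (array([ 1.1187, -0.1046]), 0.3904, 0.0465, 88.7)
top 243 10 2086.0 (array([1.1227, 0.2968]), 0.3963, 0.0573, 88.7)
top 142 23 1211.0 (array([1.0865, 0.5962]), 0.146, 0.0725, 0.4)
top 89 18 452.5 (array([1.1125, 0.7308]), 0.1485, 0.0285, 39.1)
side 587 408 3698.5 (array([ 0.641 , -0.3354]), 0.1749, 0.0601, 27.6)
side 473 348 2974.0 (array([
[... 246 characters left out ...]
5)
side 260 238 1273.0 (array([0.4379, 0.3363]), 0.1696, 0.1017, -78.5)
side 288 210 334.0 (array([0.5571, 0.4668]), 0.1158, 0.0604, 80.4)
side 421 162 471.5 (array([1.1631, 0.7309]), 0.6829, 0.0581, 52.0)
side 351 161 3421.0 (array([0.9693, 0.8608]), 0.8665, 0.2359, 64.9)
side 350 34 274.0 (array([ 7.2667, 12.7333]), 6.7837, 1.8126, 65.4)
side 534 98 34968.5 (array([366.4189, 245.0367]), 2530.4358, 281.1857, 40.7)
side 403 57 1120.0 (array([176.6215, 262.7082]), 1525.4888, 14.1595, 56.4)
pile [ 0.44182573 -0.1775319   0.03      ] loupe [ 0.4459053  -0.00660734  0.038     ] pad [0.59666678 0.35146293 0.018     ] edge [ 0.34202028 -0.22501858  0.        ] [ 0.34148482 -0.24505247  0.        ]
```

View pics/c1.png

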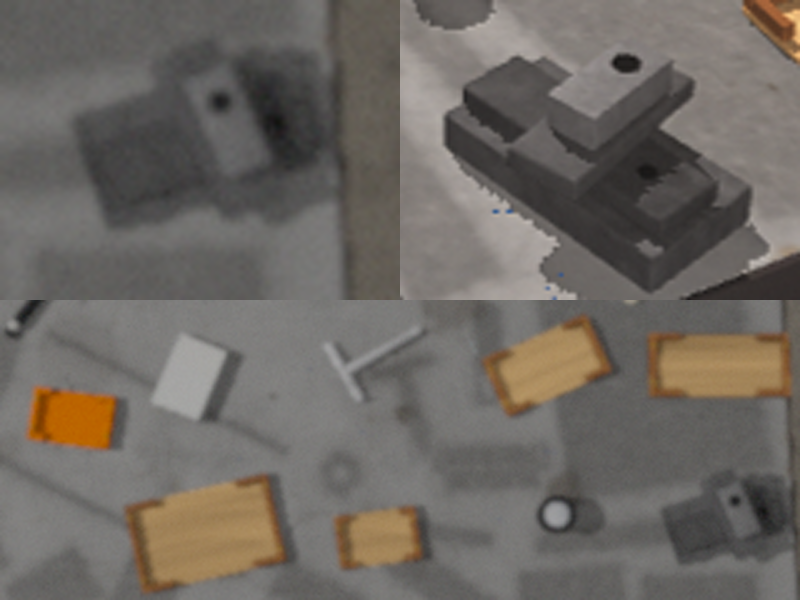

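The crop confirms the trays: outside lengths from the top view are 84, 120, 145 and 148×91 mm, and the orange look-alike at (190,228) is excluded. The quoin (top crop about (230,120), hole at full-image (454,260)) lies on the short bar, which crosses the long bar on the block. Next I triangulate the quoin and see where the wrist camera sits.

```bash
cat >> h.py <<'E'
def plan(x,y,z,yawdeg=None):
    from bench import readout
    o=readout.get_obs();p=o['tool_pos'];yw=o['ee_rot'][2]
    def T(d): c,s_=np.cos(yw),np.sin(yw); return np.array([c*d[0]+s_*d[1], s_*d[0]-c*d[1], -d[2]])
    d=np.array([x,y,z])-p
    print('t',round(o['time'],2),'at',np.round(p,4),'yaw',round(np.degrees(yw),2),'rpy',np.round(o['ee_rot'],3),'q6',round(o['joint_positions'][5],2),'dist',round(np.linalg.norm(d),4),'F',np.round(o['wrist_force'],1),'w',round(o['width'],4))
    print('  total share xyz now-axes',np.round(T(d)/.2,4))
    if yawdeg is not None:
        dy=(yawdeg-np.degrees(yw)+180)%360-180; print('  rz share',round(-dy/120,4))
        yw=np.radians(yawdeg); print('  share xyz after turn',np.round(T(d)/.2,4))
E
python3 - <<'E'
from h import *
from bench import imaging,readout
t=load('top0');s=load('side0')
print('hole',tri(t,(454,260),s,(391.1,343.6)))
T=lambda u,v:(410+u/5,240+v/5)
S=lambda u,v:(323+(u-400)*.3,325+v*.3)
for a,b in(((188,80),(622,45)),((235,65),(673,62)),((270,165),(600,128)),((222,180),(550,105))):
    X=tri(t,T(*a),s,S(*b));print(X, onz(t,*T(*a),.055))
w=imaging.snapshot('wrist');o=readout.get_obs()
print('cam',C(w),'view dir',w['R'][2],'xaxis',w['R'][0],w['fx'],o['tool_pos'])
plan(.44,-.18,.26,19)
E
```

```text
hole [ 0.45512999 -0.17699023  0.05513449]
[ 0.46410178 -0.16217538  0.05103403] [ 0.46516272 -0.16195196  0.055     ]
[ 0.47181548 -0.18509415  0.05494256] [ 0.47184217 -0.18509735  0.055     ]
[ 0.42508758 -0.20177749  0.05065678] [ 0.42302995 -0.19960301  0.055     ]
[ 0.41770012 -0.17836142  0.04783168] [ 0.41641611 -0.17604397  0.055     ]
cam [0.09569219 0.5462136  0.38430383] view dir [ 0.23345949 -0.07478317 -0.96948654] xaxis [ 0.29808659  0.95453704 -0.00184857] 337.65518888504533 [0.16382423 0.52459413 0.20458096]
t 0.15 at [0.1638 0.5246 0.2046] yaw 162.65 rpy [-3.14  -0.     2.839] q6 -0.1 dist 0.7588 F [-0.4 -0.1 -0.5] w 0.094
  total share xyz now-axes [-2.3685 -2.951  -0.2771]
  rz share 1.1971
  share xyz after turn [ 0.1587  3.7806 -0.2771]
```

Request:
carry_out --motion "-0.18 -0.225 -0.025 0 0 0 1;-0.18 -0.225 -0.025 0 0 0 1;-0.18 -0.225 -0.025 0 0 0 1;-0.18 -0.225 -0.025 0 0 0 1;-0.18 -0.225 -0.025 0 0 0 1;-0.18 -0.225 -0.025 0 0 0 1;-0.18 -0.225 -0.025 0 0 0 1;-0.18 -0.225 -0.025 0 0 0 1;-0.18 -0.225 -0.025 0 0 0 1;-0.18 -0.225 -0.025 0 0 0 1;-0.18 -0.225 -0.025 0 0 0 1;-0.18 -0.225 0 0 0 0 1"

```text
time: 1.65
tool_pos: [0.4158, -0.1213, 0.2608]
ee_rot: [3.141, 0.001, 2.838]
wrist_force: [0.7, 1.1, 0.1]
width: 0.094
finger_force: 0.0
```

Request:
carry_out --motion "-0.2 -0.25 0 0 0 0.085 1;0 0 0 0 0 0.085 1;0 0 0 0 0 0.085 1;0 0 0 0 0 0.085 1;0 0 0 0 0 0.085 1;0 0 0 0 0 0.085 1;0 0 0 0 0 0.085 1;0 0 0 0 0 0.085 1;0 0 0 0 0 0.085 1;0 0 0 0 0 0.085 1;0 0 0 0 0 0.085 1;0 0 0 0 0 0.085 1"

```text
time: 3.15
tool_pos: [0.4378, -0.1774, 0.26]
ee_rot: [-3.141, 0.0, 0.697]
wrist_force: [-0.0, 0.5, -0.5]
width: 0.0937
finger_force: 0.0
```

Request:
carry_out --motion "0 0 0 0 0 0.085 1;0 0 0 0 0 0.085 1;0 0 0 0 0 0 1;0 0 0 0 0 0 1"

```text
time: 3.65
tool_pos: [0.438, -0.1774, 0.2603]
ee_rot: [-3.141, 0.0, 0.349]
wrist_force: [1.0, -0.3, 0.8]
width: 0.0939
finger_force: 0.0
```

```bash
python3 - <<'E'
from h import *
from bench import imaging
plan(.4445,-.181,.26,18)
w=imaging.snapshot('wrist');save(w,'w1')
u=proj(w,np.array([.4445,-.181,.055]));print(u,C(w))
E
```

```text
t 3.65 at [ 0.438  -0.1774  0.2603] yaw 19.99 rpy [-3.141  0.     0.349] q6 0.72 dist 0.0075 F [ 1.  -0.3  0.8] w 0.0939
  total share xyz now-axes [0.0246 0.028  0.0013]
  rz share 0.0166
  share xyz after turn [0.0256 0.0271 0.0013]
[319.56690053 215.64408187] [ 0.50424458 -0.15301709  0.44009594]
```

View pics/w1.png

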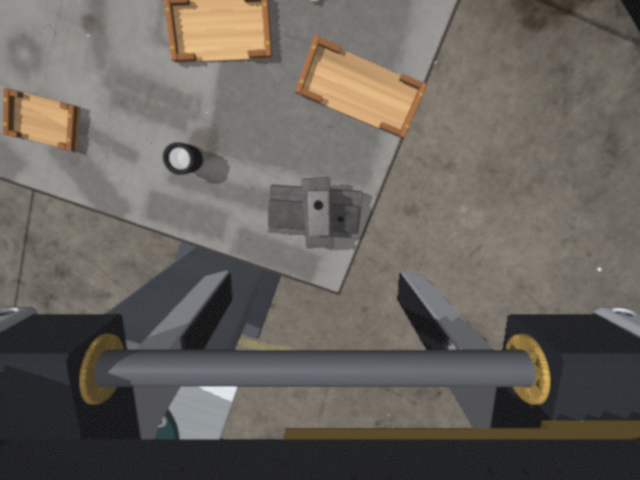

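The wrist view shows the pile at (315,212): quoin at (318,212) with its hole at (318,205), short bar beneath it standing vertical in the image, long bar and block lying horizontal. I'll enlarge it for corners.

```bash
python3 - <<'E'
from h import *
w=load('w1');c=w['pixels'][170:255,260:373]
c=cv2.resize(c,(791,595),interpolation=cv2.INTER_CUBIC);c=np.clip(c.astype(float)*1.8,0,255).astype('uint8')
cv2.imwrite('pics/c2.png',c[:,:,::-1])
E
```

```text
(no output)
```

View pics/c2.png

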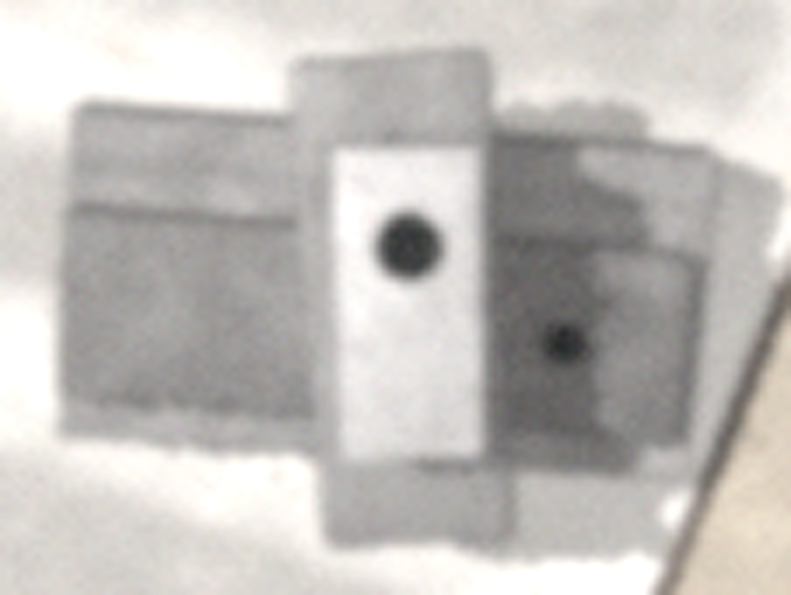

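The crop shows all four pieces. Corners of each, in crop pixels (7x, offset 260,170):
- quoin top (333,147), (480,150), (485,458), (338,458)
- short bar from (295,60) and (487,50) down to (327,545) and (510,540)
- long bar's left end at x≈63 and right end at x≈691
- block outline from (75,103) to (690,470)

```bash
cat >> h.py <<'E'
def piece(s,P,z,n=''):
    Q=np.array([onz(s,u,v,z)[:2] for u,v in P],np.float32)
    (c,(w,h),a)=cv2.minAreaRect(Q);L,W=max(w,h),min(w,h);yaw=a+(90 if h>w else 0)
    print(n,'mean',np.round(Q.mean(0),4),'rect',np.round(c,4),'LxW',round(L,4),round(W,4),'yaw',round((yaw+90)%180-90,1))
E
python3 - <<'E'
from h import *
w=load('w1');t=load('top0');k=lambda L:[(260+u/7,170+v/7) for u,v in L]
piece(w,k([(333,147),(480,150),(485,458),(338,458)]),.055,'quoin')
piece(w,k([(295,60),(487,50),(510,540),(327,545)]),.038,'short')
piece(w,k([(68,207),(60,410),(688,442),(697,250)]),.028,'long')
piece(w,k([(75,103),(60,432),(690,470),(713,147)]),.018,'block')
print(tri(t,(454,260),w,k([(408,245)])[0]), tri(load('side0'),(391.1,343.6),w,k([(408,245)])[0]))
plan(.4445,-.181,.26,18)
E
```

```text
quoin mean [ 0.4462 -0.179 ] rect [ 0.4464 -0.1791] LxW 0.0519 0.0246 yaw 20.6
short mean [ 0.4435 -0.1794] rect [ 0.4434 -0.1795] LxW 0.0852 0.0322 yaw 23.3
long mean [ 0.4365 -0.1772] rect [ 0.437  -0.1772] LxW 0.1121 0.0362 yaw -73.0
block mean [ 0.4417 -0.1765] rect [ 0.4419 -0.1765] LxW 0.1156 0.0596 yaw -73.5
[ 0.45541065 -0.17569525  0.0580705 ] [ 0.45572613 -0.17562405  0.05410399]
t 3.7 at [ 0.438  -0.1774  0.2603] yaw 19.97 rpy [-3.141  0.     0.348] q6 0.72 dist 0.0074 F [-0.6  0.1  0.8] w 0.0942
  total share xyz now-axes [0.0245 0.0278 0.0016]
  rz share 0.0164
  share xyz after turn [0.0255 0.027  0.0016]
```

Request:
carry_out --motion "0.037 0.022 0 0 0 -0.005 0.7;0 0 0.2 0 0 0 0.7;0 0 0.2 0 0 0 0.7;0 0 0.2 0 0 0 0.7;0 0 0.2 0 0 0 0.7;0 0 0.1 0 0 0 0.7;0 0 0 0 0 0 0.7;0 0 0 0 0 0 0.7"

```text
time: 4.7
tool_pos: [0.4475, -0.1795, 0.0816]
ee_rot: [3.14, -0.001, 0.357]
wrist_force: [0.3, 0.5, 0.7]
width: 0.0656
finger_force: 0.0
```

```bash
python3 -c "
from h import *
plan(.4464,-.179,.042,20.6)"
```

```text
t 4.7 at [ 0.4475 -0.1795  0.0816] yaw 20.48 rpy [ 3.14e+00 -1.00e-03  3.57e-01] q6 0.71 dist 0.0396 F [0.3 0.5 0.7] w 0.0656
  total share xyz now-axes [-0.0041 -0.0044  0.1979]
  rz share -0.001
  share xyz after turn [-0.0041 -0.0044  0.1979]
```

Request:
carry_out --motion "-0.004 -0.004 0.1 0 0 0 0.7;0 0 0.07 0 0 0 0.7;0 0 0.025 0 0 0 0.7;0 0 0 0 0 0 0;0 0 0 0 0 0 0;0 0 0 0 0 0 0;0 0 0 0 0 0 0;0 0 0 0 0 0 0;0 0 0 0 0 0 0;0 0 0 0 0 0 0"

```text
time: 5.95
tool_pos: [0.4456, -0.1788, 0.0417]
ee_rot: [3.141, -0.0, 0.357]
wrist_force: [-0.2, -0.3, 1.8]
width: 0.0236
finger_force: 30.0
```

Request:
carry_out --motion "0 0 -0.1 0 0 0 0;0 0 -0.2 0 0 0 0;0 0 -0.2 0 0 -0.08 0;0 0 -0.2 0 0 -0.08 0;0 0 -0.2 0 0 -0.08 0;0 0 0 0 0 -0.08 0;0 0 0 0 0 -0.08 0;0 0 0 0 0 -0.08 0;0 0 0 0 0 -0.08 0;0 0 0 0 0 -0.075 0;0.24 0.018 0 0 0 0 0;0.25 0.018 0 0 0 0 0"

```text
time: 7.45
tool_pos: [0.4409, -0.0796, 0.2207]
ee_rot: [-3.141, -0.001, 1.685]
wrist_force: [1.3, 1.0, -1.1]
width: 0.0239
finger_force: 30.0
```

Request:
carry_out --motion "0.25 0.018 0 0 0 0 0;0.25 0.018 0 0 0 0 0;0.25 0.018 0 0 0 0 0;0.25 0.018 0 0 0 0 0;0.25 0.018 0 0 0 0 0;0 0 0 0 0 0 0;0 0 0 0 0 0 0"

```text
time: 8.32
tool_pos: [0.43, 0.1696, 0.221]
ee_rot: [-3.141, 0.001, 1.687]
wrist_force: [0.2, 0.5, -1.1]
width: 0.0239
finger_force: 30.0
```

```bash
python3 - <<'E'
from h import *
from bench import imaging
w=imaging.snapshot('wrist');save(w,'w2');t=load('top0')
cs,_=cv2.findContours(wood(w),cv2.RETR_EXTERNAL,cv2.CHAIN_APPROX_NONE)
for c in cs:
    if cv2.contourArea(c)>300:
        print(cv2.boundingRect(c),cv2.contourArea(c),rect(w,c,.010),rect(w,c,.013))
plan(.4303,.1708,.022,96.6)
E
```

```text
(100, 420, 394, 20) 5230.0 (array([ 0.4388, -0.1276]), 0.5502, 0.0317, 6.7) (array([ 0.4386, -0.1247]), 0.546, 0.0314, 6.7)
(512, 392, 61, 24) 1022.5 (array([ 0.7654, -0.0471]), 0.08, 0.0312, 13.5) (array([ 0.7627, -0.0449]), 0.0794, 0.0309, 13.5)
(366, 333, 15, 72) 551.5 (array([ 0.5299, -0.021 ]), 0.1074, 0.0176, -80.0) (array([ 0.529, -0.019]), 0.1065, 0.0175, -80.0)
(248, 333, 16, 72) 583.0 (array([ 0.3753, -0.0391]), 0.1075, 0.019, -86.6) (array([ 0.3756, -0.037 ]), 0.1067, 0.0188, -86.6)
(294, 181, 47, 68) 2554.5 (array([0.4317, 0.1748]), 0.0786, 0.0536, -84.2) (array([0.4316, 0.1753]), 0.078, 0.0532, -84.2)
(297, 0, 93, 134) 10911.0 (array([0.4422, 0.3363]), 0.1296, 0.0906, -78.3) (array([0.4421, 0.3356]), 0.1286, 0.0899, -78.3)
t 8.38 at [0.4302 0.1691 0.2212] yaw 96.6 rpy [-3.141e+00  1.000e-03  1.686e+00] q6 0.14 dist 0.1992 F [-0.  -0.1 -1.4] w 0.0233
  total share xyz now-axes [0.0083 0.0017 0.9958]
  rz share 0.0
  share xyz after turn [0.0083 0.0017 0.9958]
```

View pics/w2.png

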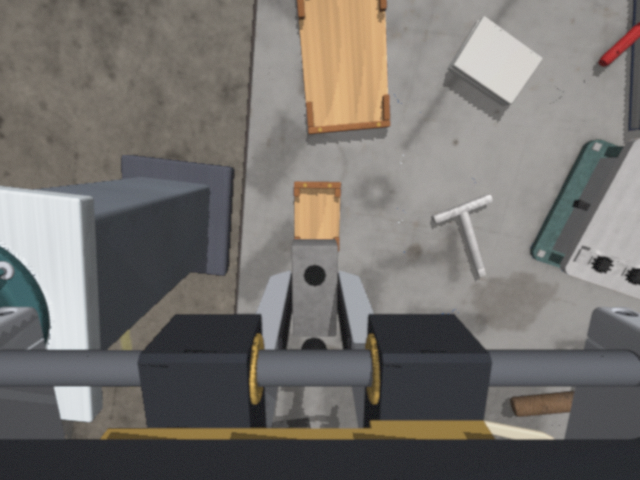

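The wrist view shows the held quoin level at (315,275), hiding the near end of the quoin tray; its far rim edge is at row 182, columns 294–341. The block tray is at (345,65).

```bash
python3 - <<'E'
from h import *
w=load('w2');t=load('top0')
def box(s,near):
    cs,_=cv2.findContours(wood(s),cv2.RETR_EXTERNAL,cv2.CHAIN_APPROX_NONE)
    c=min((c for c in cs if cv2.contourArea(c)>300),key=lambda c:np.hypot(*(c.reshape(-1,2).mean(0)-near)))
    return cv2.boxPoints(cv2.minAreaRect(c))
bt=box(t,(311,275));bw=box(w,(318,215));print(bt.tolist(),bw.tolist())
# far end (+y): top-view left corners ; wrist top corners
lt=sorted(bt.tolist(),key=lambda p:p[0])[:2];lt.sort(key=lambda p:-p[1]) # low x first = larger row
lw=sorted(bw.tolist(),key=lambda p:p[1])[:2];lw.sort(key=lambda p:p[0])
for a,b in zip(lt,lw): print(tri(t,a,w,b))
plan(.4313,.172,.0085,96.2)
E
```

```text
[[292.5999755859375, 266.1999816894531], [325.91998291015625, 261.4399719238281], [329.03997802734375, 283.2799987792969], [295.719970703125, 288.0400085449219]] [[292.4897155761719, 246.94161987304688], [294.0292053222656, 180.744873046875], [340.3297424316406, 181.82162475585938], [338.7902526855469, 248.01837158203125]]
[ 0.39917478  0.20986823 -0.01439186]
[0.45336476 0.2160056  0.00792469]
t 8.38 at [0.4302 0.1691 0.2212] yaw 96.6 rpy [-3.141e+00  1.000e-03  1.686e+00] q6 0.14 dist 0.2127 F [-0.  -0.1 -1.4] w 0.0233
  total share xyz now-axes [0.0137 0.0073 1.0633]
  rz share 0.0034
  share xyz after turn [0.0137 0.0072 1.0633]
```

Rim height from this pair (-14 and +8 mm) is too noisy to use: the lines of sight are nearly parallel. It is consistent with a tray lying on the bench. I'll descend slowly at the end and watch the force to confirm the floor.

Request:
carry_out --motion "0.014 0.007 0.2 0 0 0.003 0;0 0 0.2 0 0 0 0;0 0 0.2 0 0 0 0;0 0 0.2 0 0 0 0;0 0 0.15 0 0 0 0;0 0 0.07 0 0 0 0;0 0 0 0 0 0 0;0 0 0 0 0 0 0"

```text
time: 9.38
tool_pos: [0.4327, 0.1729, 0.019]
ee_rot: [3.139, -0.001, 1.68]
wrist_force: [0.7, 0.6, -0.4]
width: 0.0238
finger_force: 30.0
```

```bash
python3 - <<'E'
from h import *
from bench import imaging
plan(.4313,.172,.0085,96.2)
s=imaging.snapshot('side');save(s,'s2')
c=cv2.resize(s['pixels'][215:305,230:350],(800,600),interpolation=cv2.INTER_CUBIC);cv2.imwrite('pics/c3.png',c[:,:,::-1])
E
```

```text
t 9.38 at [0.4327 0.1729 0.019 ] yaw 96.25 rpy [ 3.139e+00 -1.000e-03  1.680e+00] q6 0.15 dist 0.0107 F [ 0.7  0.6 -0.4] w 0.0238
  total share xyz now-axes [-0.0037 -0.0072  0.0527]
  rz share 0.0004
  share xyz after turn [-0.0037 -0.0072  0.0527]
```

View pics/c3.png

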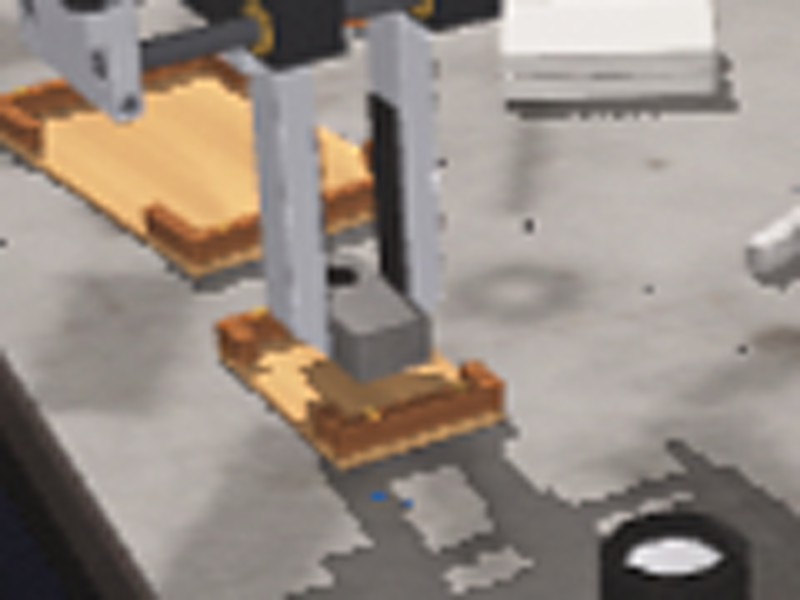

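The side crop shows the quoin at (380,330), above the tray floor and between the rims at (270,335) and (410,410), parallel to the tray.

Request:
carry_out --motion "-0.003 -0.007 0.03 0 0 0 0;0 0 0.013 0 0 0 0;0 0 0.006 0 0 0 0;0 0 0.004 0 0 0 0;0 0 0 0 0 0 0;0 0 0 0 0 0 0"

```text
time: 10.18
tool_pos: [0.4297, 0.1722, 0.0077]
ee_rot: [-3.141, 0.0, 1.681]
wrist_force: [-2.3, -0.7, 5.9]
width: 0.0237
finger_force: 30.0
```

Request:
carry_out --motion "0 0 0 0 0 0 0.5;0 0 0 0 0 0 0.5;0 0 0 0 0 0 0.5;0 0 -0.06 0 0 0 0.5;0 0 -0.2 0 0 0 0.7;0 0 -0.25 0 0 0 0.7;0 0 -0.25 0 0 0 0.7;0 0 -0.25 0 0 0 0.7;0 0 -0.25 0 0 0 0.7;0 0 0 0 0 0 0.7;0 0 0 0 0 0 0.7"

```text
time: 11.55
tool_pos: [0.4297, 0.1721, 0.2588]
ee_rot: [3.141, -0.0, 1.681]
wrist_force: [0.1, -0.0, -0.8]
width: 0.0657
finger_force: 0.0
```

```bash
python3 - <<'E'
from h import *
from bench import imaging
w=imaging.snapshot('wrist');save(w,'w3')
plan(.4435,-.1795,.26,23.3)
b=[proj(w,np.array([.431+dx,.172+dy,.01])) for dx in(-.06,.06) for dy in(-.08,.08)];b=np.array(b).astype(int)
x0,y0=b.min(0);x1,y1=b.max(0);print(x0,y0,x1,y1)
c=w['pixels'][max(y0,0):y1,x0:x1];cv2.imwrite('pics/c4.png',cv2.resize(c,None,fx=5,fy=5,interpolation=cv2.INTER_CUBIC)[:600,:,::-1])
E
```

```text
t 11.6 at [0.4293 0.172  0.2577] yaw 96.29 rpy [-3.139  0.     1.681] q6 0.15 dist 0.3517 F [-0.  -0.5 -1.2] w 0.0656
  total share xyz now-axes [-1.7545 -0.1221 -0.0115]
  rz share 0.6083
  share xyz after turn [-0.63    1.642  -0.0115]
264 144 371 277
```

View pics/c4.png

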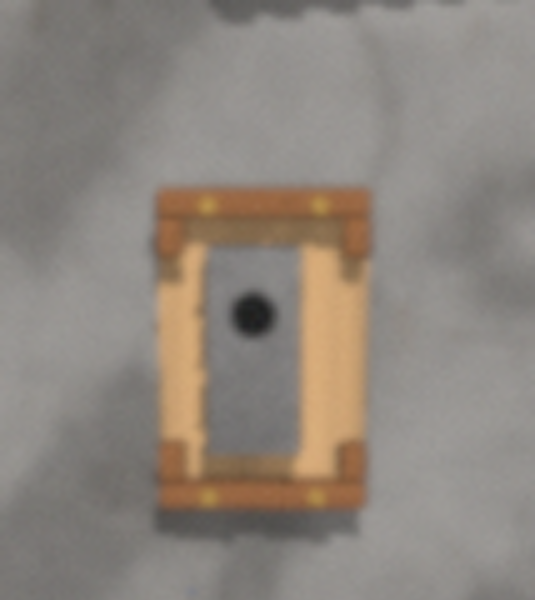

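The crop shows the quoin flat in the pocket (253,350), inside both rims. Back to the pile.

Request:
carry_out --motion "-0.25 -0.018 0 0 0 0 0.75;-0.25 -0.018 0 0 0 0 0.75;-0.25 -0.018 0 0 0 0 0.75;-0.25 -0.018 0 0 0 0 0.75;-0.25 -0.018 0 0 0 0 0.75;-0.25 -0.016 0 0 0 0 0.75;-0.25 -0.016 0 0 0 0 0.75;0 0 0 0 0 0.08 0.75;0 0 0 0 0 0.08 0.75;0 0 0 0 0 0.08 0.75;0 0 0 0 0 0.08 0.75;0 0 0 0 0 0.08 0.75"

```text
time: 13.1
tool_pos: [0.4432, -0.178, 0.2565]
ee_rot: [-3.137, 0.001, 0.837]
wrist_force: [-0.5, 0.9, 0.4]
width: 0.0704
finger_force: 0.0
```

Request:
carry_out --motion "0 0 0 0 0 0.08 0.75;0 0 0 0 0 0.08 0.75;0 0 0 0 0 0.048 0.75;0 0 0 0 0 0 0.75;0 0 0 0 0 0 0.75"

```text
time: 13.72
tool_pos: [0.4436, -0.1782, 0.2577]
ee_rot: [-3.14, 0.001, 0.409]
wrist_force: [0.4, -0.8, -0.0]
width: 0.0703
finger_force: 0.0
```

```bash
python3 - <<'E'
from h import *
from bench import imaging
w=imaging.snapshot('wrist');save(w,'w4')
plan(.4435,-.1795,.030,23.3)
for n in('w1','w4'):
    s=load(n);cs,_=cv2.findContours(wood(s),cv2.RETR_EXTERNAL,cv2.CHAIN_APPROX_NONE)
    for c in cs:
        if cv2.contourArea(c)>1500: print(n,cv2.boundingRect(c),rect(s,c,.010))
u=proj(w,np.array([.442,-.178,.03])).astype(int);x0,y0=u-[56,42];print(x0,y0)
c=w['pixels'][y0:y0+85,x0:x0+113];c=np.clip(cv2.resize(c,(791,595),interpolation=cv2.INTER_CUBIC)*2.,0,255)
cv2.imwrite('pics/c5.png',c[:,:,::-1])
E
```

```text
t 13.78 at [ 0.4438 -0.1783  0.258 ] yaw 23.4 rpy [-3.14e+00  1.00e-03  4.08e-01] q6 0.66 dist 0.228 F [ 0.2 -0.2 -0.5] w 0.0703
  total share xyz now-axes [-0.0036  0.0051  1.1402]
  rz share 0.0008
  share xyz after turn [-0.0036  0.0051  1.1402]
w1 (284, 420, 356, 20) (array([ 0.2019, -0.5036]), 0.546, 0.0348, -70.0)
w1 (505, 333, 46, 72) (array([ 0.3297, -0.5487]), 0.128, 0.056, 37.4)
w1 (3, 88, 77, 63) (array([0.4316, 0.1714]), 0.0895, 0.0544, -83.7)
w1 (295, 35, 133, 103) (array([ 0.5966, -0.1771]), 0.1436, 0.0669, 88.8)
w1 (163, 0, 109, 62) (array([ 0.5969, -0.0031]), 0.1189, 0.0616, -70.0)
w4 (223, 420, 394, 20) (array([ 0.203 , -0.4565]), 0.6013, 0.0347, -66.5)
w4 (0, 72, 82, 68) (array([0.4317, 0.1718]), 0.0907, 0.0547, -84.2)
w4 (300, 39, 133, 109) (array([ 0.5965, -0.1771]), 0.1437, 0.0667, 88.9)
w4 (173, 0, 107, 60) (array([ 0.5958, -0.0039]), 0.1169, 0.0591, -66.6)
258 175[ WARN:0@1.407] global loadsave.cpp:1063 imwrite_ Unsupported depth image for selected encoder is fallbacked to CV_8U.
```

View pics/c5.png

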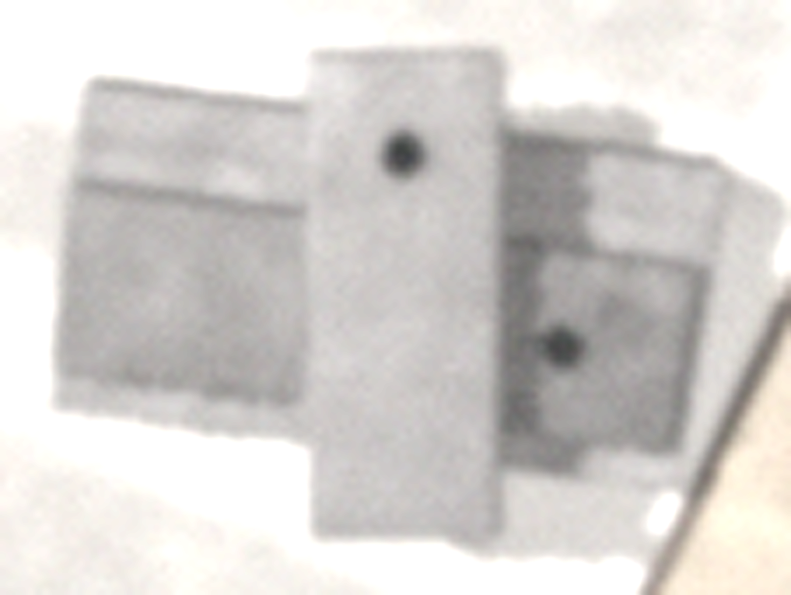

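The crop shows the short bar clear and undisturbed, corners (312,52), (500,48), (498,535), (313,537), hole (403,155). The long bar shows beneath with its hole at (563,347).

```bash
python3 - <<'E'
from h import *
w=load('w4');k=lambda L:[(258+u/7,175+v/7) for u,v in L]
piece(w,k([(312,52),(500,48),(498,535),(313,537)]),.038,'short')
piece(w,k([(80,183),(58,378),(680,452),(708,262)]),.028,'long')
piece(w,k([(92,80),(58,405),(683,480),(722,160)]),.018,'block')
S=lambda u,v:(323+(u-400)*.3,325+v*.3)
print('longhole',tri(load('side0'),S(648,172),w,k([(563,347)])[0]))
plan(.4435,-.1795,.030,23.3)
E
```

```text
short mean [ 0.4438 -0.1794] rect [ 0.4438 -0.1791] LxW 0.0845 0.0325 yaw 23.8
long mean [ 0.4372 -0.1779] rect [ 0.4373 -0.1777] LxW 0.1113 0.0349 yaw -73.5
block mean [ 0.4419 -0.1771] rect [ 0.4421 -0.1774] LxW 0.1149 0.0591 yaw -73.6
longhole [ 0.4454947  -0.20917328  0.02758704]
t 13.78 at [ 0.4438 -0.1783  0.258 ] yaw 23.4 rpy [-3.14e+00  1.00e-03  4.08e-01] q6 0.66 dist 0.228 F [ 0.2 -0.2 -0.5] w 0.0703
  total share xyz now-axes [-0.0036  0.0051  1.1402]
  rz share 0.0008
  share xyz after turn [-0.0036  0.0051  1.1402]
```

Request:
carry_out --motion "-0.002 0.005 0.2 0 0 -0.002 0.7;0 0 0.2 0 0 0 0.7;0 0 0.2 0 0 0 0.7;0 0 0.2 0 0 0 0.7;0 0 0.14 0 0 0 0.7;0 0 0.05 0 0 0 0.7;0 0 0 0 0 0 0.7;0 0 0 0 0 0 0.7"

```text
time: 14.78
tool_pos: [0.4451, -0.1801, 0.0625]
ee_rot: [3.139, -0.002, 0.412]
wrist_force: [-0.6, 0.0, 0.4]
width: 0.0657
finger_force: 0.0
```

```bash
python3 -c "
from h import *
plan(.4438,-.1793,.0305,23.7)"
```

```text
t 14.78 at [ 0.4451 -0.1801  0.0625] yaw 23.58 rpy [ 3.139e+00 -2.000e-03  4.120e-01] q6 0.66 dist 0.032 F [-0.6  0.   0.4] w 0.0657
  total share xyz now-axes [-0.0046 -0.0062  0.1598]
  rz share -0.001
  share xyz after turn [-0.0046 -0.0062  0.1598]
```

Request:
carry_out --motion "-0.003 -0.003 0.1 0 0 0 0.7;0 0 0.045 0 0 0 0.7;0 0 0.014 0 0 0 0.7;0 0 0 0 0 0 0.7;0 0 0 0 0 0 0;0 0 0 0 0 0 0;0 0 0 0 0 0 0;0 0 0 0 0 0 0;0 0 0 0 0 0 0;0 0 0 0 0 0 0"

```text
time: 16.02
tool_pos: [0.4434, -0.1792, 0.0292]
ee_rot: [3.141, -0.0, 0.411]
wrist_force: [0.2, 0.4, 0.9]
width: 0.0336
finger_force: 30.0
```

Request:
carry_out --motion "0 0 -0.05 0 0 0 0;0 0 -0.15 0 0 0 0;0 0 -0.25 0 0 0 0;0 0 -0.25 0 0 -0.074 0;0 0 -0.25 0 0 -0.074 0;0 0 0 0 0 -0.074 0;0 0 0 0 0 -0.074 0;0 0 0 0 0 -0.074 0;0 0 0 0 0 -0.074 0;0 0 0 0 0 -0.074 0;0 0 0 0 0 -0.074 0;0 0 0 0 0 -0.074 0"

```text
time: 17.52
tool_pos: [0.443, -0.179, 0.219]
ee_rot: [-3.141, -0.001, 1.811]
wrist_force: [0.3, 0.6, -2.5]
width: 0.0333
finger_force: 30.0
```

Request:
carry_out --motion "0 0.1 0 0 0 -0.074 0;0.026 0.2 0 0 0 0 0;0.026 0.2 0 0 0 0 0;0.026 0.2 0 0 0 0 0;0.026 0.2 0 0 0 0 0;0.026 0.14 0 0 0 0 0;0 0 0 0 0 0 0;0 0 0 0 0 0 0;0 0 0 0 0 0 0"

```text
time: 18.65
tool_pos: [0.626, -0.0796, 0.2194]
ee_rot: [-3.142, 0.0, 1.96]
wrist_force: [-0.0, -0.7, -2.4]
width: 0.0336
finger_force: 30.0
```

```bash
cat >> h.py <<'E'
def trays(s,zs=(.010,.013)):
    cs,_=cv2.findContours(wood(s),cv2.RETR_EXTERNAL,cv2.CHAIN_APPROX_NONE)
    for c in cs:
        if cv2.contourArea(c)>1500: print(cv2.boundingRect(c),[rect(s,c,z) for z in zs])
E
python3 - <<'E'
from h import *
from bench import imaging
w=imaging.snapshot('wrist');save(w,'w5');trays(w)
plan(.5965,-.0035,.03,112)
cv2.imwrite('pics/w5v.png',w['pixels'][:,:,::-1])
E
```

```text
(126, 420, 396, 20) [(array([ 0.7492, -0.3472]), 0.5505, 0.0315, 22.3), (array([ 0.748 , -0.3446]), 0.5463, 0.0313, 22.3)]
(401, 222, 91, 23) [(array([ 0.776 , -0.0354]), 0.1074, 0.0239, 19.4), (array([ 0.7746, -0.0352]), 0.1065, 0.0237, 19.4)]
(223, 221, 61, 95) [(array([ 0.5894, -0.1693]), 0.1311, 0.0491, 88.7), (array([ 0.5894, -0.1681]), 0.1301, 0.0487, 88.7)]
(291, 92, 60, 109) [(array([ 0.6009, -0.0024]), 0.1154, 0.0645, -67.7), (array([ 0.6009, -0.0025]), 0.1145, 0.064, -67.7)]
t 18.7 at [ 0.626  -0.0797  0.2195] yaw 112.3 rpy [3.141 0.    1.96 ] q6 -0.61 dist 0.2064 F [ 0.2  0.5 -2.3] w 0.0333
  total share xyz now-axes [0.4085 0.008  0.9477]
  rz share 0.0025
  share xyz after turn [0.4085 0.0058 0.9477]
```

View pics/w5.png

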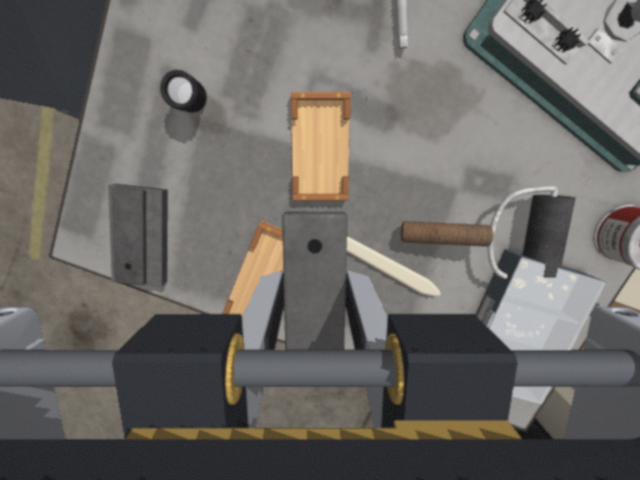

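The tray is fully visible at (320,146), 115×65 mm as specified for the short bar. The held bar lines up with it, and the rest of the pile at (138,235) is intact.

Request:
carry_out --motion "0.2 0.015 0 0 0 0 0;0.205 0.015 0 0 0 0 0;0 0 0.2 0 0 0 0;0 0 0.2 0 0 0 0;0 0 0.2 0 0 0 0;0 0 0.2 0 0 0 0;0 0 0.14 0 0 0 0;0 0 0.06 0 0 0 0;0 0 0 0 0 0 0;0 0 0 0 0 0 0"

```text
time: 19.95
tool_pos: [0.6027, -0.002, 0.0211]
ee_rot: [3.138, 0.002, 1.961]
wrist_force: [-0.9, -0.0, -1.9]
width: 0.0339
finger_force: 30.0
```

```bash
python3 -c "
from h import *
plan(.6009,-.0024,.0055,112.3)"
```

```text
t 19.95 at [ 0.6027 -0.002   0.0211] yaw 112.36 rpy [3.138e+00 2.000e-03 1.961e+00] q6 -0.49 dist 0.0157 F [-0.9 -0.  -1.9] w 0.0339
  total share xyz now-axes [ 0.0016 -0.0093  0.0779]
  rz share 0.0005
  share xyz after turn [ 0.0016 -0.0093  0.0779]
```

Request:
carry_out --motion "0 -0.004 0.045 0 0 0 0;0 0 0.018 0 0 0 0;0 0 0.006 0 0 0 0;0 0 0.004 0 0 0 0;0 0 0 0 0 0 0;0 0 0 0 0 0 0"

```text
time: 20.7
tool_pos: [0.6003, -0.002, 0.0052]
ee_rot: [-3.141, -0.0, 1.961]
wrist_force: [-5.4, -0.1, 6.2]
width: 0.0337
finger_force: 30.0
```

Request:
carry_out --motion "0 0 0 0 0 0 0.5;0 0 0 0 0 0 0.5;0 0 0 0 0 0 0.5;0 0 -0.06 0 0 0 0.5;0 0 -0.2 0 0 0 0.5;0 0 -0.25 0 0 0 0.7;0 0 -0.25 0 0 0 0.7;0 0 -0.25 0 0 0 0.7;0 0 -0.25 0 0 0 0.7;0 0 0 0 0 0 0.7"

```text
time: 21.95
tool_pos: [0.6029, -0.0022, 0.2639]
ee_rot: [3.13, 0.006, 1.961]
wrist_force: [0.3, 1.3, -0.4]
width: 0.0659
finger_force: 0.0
```

```bash
python3 - <<'E'
from h import *
from bench import imaging
w=imaging.snapshot('wrist');save(w,'w6');trays(w);plan(.4373,-.1778,.26,106.5)
E
```

```text
(210, 420, 394, 20) [(array([ 0.871 , -0.2604]), 0.6179, 0.0359, 21.7), (array([ 0.8689, -0.2581]), 0.6137, 0.0356, 21.7)]
(236, 271, 67, 79) [(array([ 0.5969, -0.165 ]), 0.1245, 0.0656, 88.6), (array([ 0.5967, -0.1634]), 0.1237, 0.0651, 88.6)]
(285, 166, 52, 90) [(array([ 0.6008, -0.0024]), 0.1164, 0.0645, -67.4), (array([ 0.6006, -0.0019]), 0.1156, 0.064, -67.4)]
(200, 0, 60, 60) [(array([0.433 , 0.1624]), 0.0632, 0.0568, -83.6), (array([0.434 , 0.1617]), 0.0628, 0.0564, -83.6)]
t 22.0 at [ 0.6018 -0.0021  0.2603] yaw 112.37 rpy [3.135e+00 3.000e-03 1.961e+00] q6 -0.49 dist 0.2407 F [-0.3 -0.1 -0.5] w 0.0658
  total share xyz now-axes [-0.4993 -1.0949  0.0013]
  rz share 0.0489
  share xyz after turn [-0.6087 -1.038   0.0013]
```

Request:
carry_out --motion "-0.1 -0.217 0 0 0 0.009 0.75;-0.1 -0.217 0 0 0 0.009 0.75;-0.1 -0.217 0 0 0 0.01 0.75;-0.1 -0.217 0 0 0 0.01 0.75;-0.1 -0.217 0 0 0 0.01 0.75;0 0 0 0 0 0 0.75;0 0 0 0 0 0 0.75"

```text
time: 22.88
tool_pos: [0.4313, -0.1701, 0.2553]
ee_rot: [-3.141, -0.002, 1.861]
wrist_force: [0.0, 1.0, -0.6]
width: 0.0703
finger_force: 0.0
```

```bash
python3 - <<'E'
from h import *
from bench import imaging
w=imaging.snapshot('wrist');save(w,'w7');plan(.4373,-.1778,.26,106.5)
def crop(s,X):
    u=proj(s,np.array(X)).astype(int);x0,y0=u-[30,45];x0,y0=int(x0),int(y0);print(x0,y0)
    c=s['pixels'][y0:y0+85,x0:x0+56]
    return np.clip(cv2.resize(c,(392,595),interpolation=cv2.INTER_CUBIC)*1.8,0,255).astype('uint8')
cv2.imwrite('pics/c6.png',np.hstack([crop(load('w6'),(.601,-.0024,.01)),crop(w,(.4415,-.1775,.02))])[:,:,::-1])
E
```

```text
t 22.93 at [ 0.4317 -0.1699  0.2555] yaw 106.67 rpy [-3.141e+00 -2.000e-03  1.862e+00] q6 -0.79 dist 0.0107 F [ 0.4  0.5 -0.6] w 0.0703
  total share xyz now-axes [-0.046   0.0155 -0.0225]
  rz share 0.0014
  share xyz after turn [-0.046   0.0156 -0.0225]
280 167
290 179
```

View pics/c6.png

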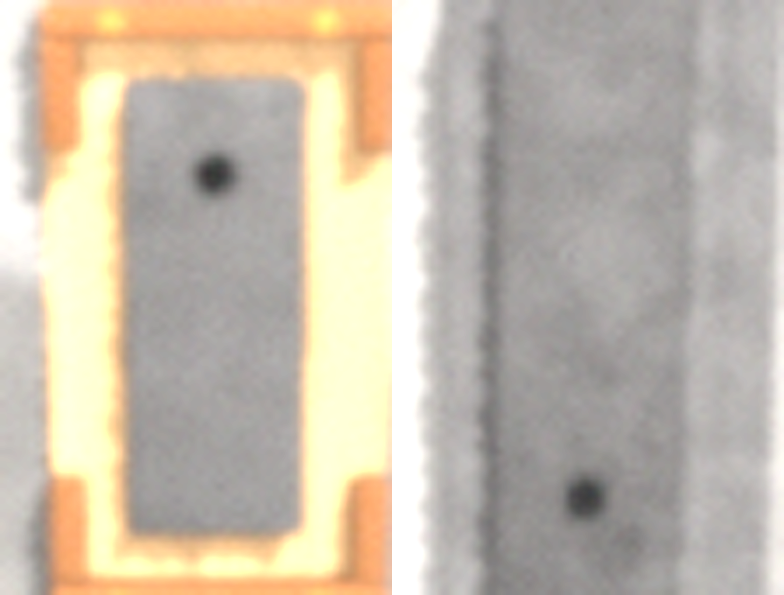

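Left half: the short bar lies flat in its pocket (crop 213,310). Right half: the long bar is on the block, hole at (585,497), edges at x≈498 and 690.

```bash
python3 - <<'E'
from h import *
w=load('w7')
f=lambda u,v:(290+(u-392)/7,179+v/7)
print('hole',onz(w,*f(585,497),.028))
a=onz(w,*f(497,50),.028);b=onz(w,*f(690,50),.028);c=onz(w,*f(492,550),.028);d=onz(w,*f(685,550),.028)
print((a+b)/2,(c+d)/2,np.linalg.norm(a-b),np.linalg.norm(c-d));v=(a+b-c-d)[:2];print('yaw',np.degrees(np.arctan2(v[1],v[0])))
plan(.4373,-.1778,.0205,106.5)
E
```

```text
hole [ 0.44641061 -0.20844397  0.028     ]
[ 0.42502215 -0.13233898  0.028     ] [ 0.44985844 -0.21772077  0.028     ] 0.032914289465939384 0.034682485262520574
yaw 106.21892707573016
t 22.93 at [ 0.4317 -0.1699  0.2555] yaw 106.67 rpy [-3.141e+00 -2.000e-03  1.862e+00] q6 -0.79 dist 0.2352 F [ 0.4  0.5 -0.6] w 0.0703
  total share xyz now-axes [-0.046   0.0155  1.175 ]
  rz share 0.0014
  share xyz after turn [-0.046   0.0156  1.175 ]
```

Request:
carry_out --motion "-0.046 0.018 0.2 0 0 0.003 0.7;0 0 0.2 0 0 0 0.7;0 0 0.2 0 0 0 0.7;0 0 0.2 0 0 0 0.7;0 0 0.14 0 0 0 0.7;0 0 0.05 0 0 0 0.7;0 0 0 0 0 0 0.7;0 0 0 0 0 0 0.7;0 0 0 0 0 0 0.7"

```text
time: 24.05
tool_pos: [0.4385, -0.1788, 0.0599]
ee_rot: [3.14, 0.002, 1.855]
wrist_force: [-0.8, -0.3, -0.5]
width: 0.0654
finger_force: 0.0
```

```bash
python3 -c "
from h import *
plan(.438,-.178,.0205,106.3)"
```

```text
t 24.05 at [ 0.4385 -0.1788  0.0599] yaw 106.26 rpy [3.140e+00 2.000e-03 1.855e+00] q6 -0.79 dist 0.0394 F [-0.8 -0.3 -0.5] w 0.0654
  total share xyz now-axes [ 0.0045 -0.0014  0.197 ]
  rz share -0.0003
  share xyz after turn [ 0.0045 -0.0014  0.197 ]
```

Request:
carry_out --motion "0.002 0 0.1 0 0 0 0.7;0 0 0.07 0 0 0 0.7;0 0 0.02 0 0 0 0.7;0 0 0 0 0 0 0.7;0 0 0 0 0 0 0;0 0 0 0 0 0 0;0 0 0 0 0 0 0;0 0 0 0 0 0 0;0 0 0 0 0 0 0;0 0 0 0 0 0 0"

```text
time: 25.3
tool_pos: [0.4376, -0.178, 0.0207]
ee_rot: [3.141, 0.0, 1.854]
wrist_force: [0.5, 0.2, 1.3]
width: 0.0334
finger_force: 30.0
```

Request:
carry_out --motion "0 0 -0.05 0 0 0 0;0 0 -0.15 0 0 0 0;0 0 -0.2 0 0 0 0;0 0 -0.1 0 0 0.07 0;0 0 0 0 0 0.075 0;0 0 0 0 0 0 0;0.019 0.15 0 0 0 0 0;0 0.25 0 0 0 0 0;0 0.25 0 0 0 0 0;0 0.145 0 0 0 0 0;0 0 0 0 0 0 0;0 0 0 0 0 0 0"

```text
time: 26.8
tool_pos: [0.5953, -0.1772, 0.1194]
ee_rot: [-3.139, -0.001, 1.552]
wrist_force: [0.3, -0.4, -3.7]
width: 0.0338
finger_force: 30.0
```

```bash
python3 - <<'E'
from h import *
from bench import imaging
plan(.5966,-.1775,.0067,88.8)
for n in('side','top'):
    s=imaging.snapshot(n);save(s,n+'3')
E
```

```text
t 26.8 at [ 0.5953 -0.1772  0.1194] yaw 88.93 rpy [-3.139e+00 -1.000e-03  1.552e+00] q6 -0.36 dist 0.1127 F [ 0.3 -0.4 -3.7] w 0.0338
  total share xyz now-axes [-0.0016  0.0064  0.5635]
  rz share 0.001
  share xyz after turn [-0.0015  0.0064  0.5635]
```

Request:
carry_out --motion "0 0 0.2 0 0 0 0;0 0 0.2 0 0 0 0;0 0 0.07 0 0 0 0;0 0 0 0 0 0 0;0 0 0 0 0 0 0;0 0 0 0 0 0 0"

```text
time: 27.65
tool_pos: [0.5978, -0.1779, 0.0288]
ee_rot: [3.138, 0.001, 1.551]
wrist_force: [0.3, 0.3, -3.0]
width: 0.0333
finger_force: 30.0
```

```bash
python3 - <<'E'
from h import *
from bench import imaging
plan(.5966,-.1775,.0067,88.8)
s=imaging.snapshot('side');save(s,'s3')
c=cv2.resize(s['pixels'][280:400,400:560],(800,600),interpolation=cv2.INTER_CUBIC);cv2.imwrite('pics/c7.png',c[:,:,::-1])
E
```

```text
t 27.65 at [ 0.5978 -0.1779  0.0288] yaw 88.85 rpy [3.138e+00 1.000e-03 1.551e+00] q6 -0.36 dist 0.0221 F [ 0.3  0.3 -3. ] w 0.0333
  total share xyz now-axes [ 0.0021 -0.0062  0.1105]
  rz share 0.0004
  share xyz after turn [ 0.0021 -0.0062  0.1105]
```

View pics/c7.png

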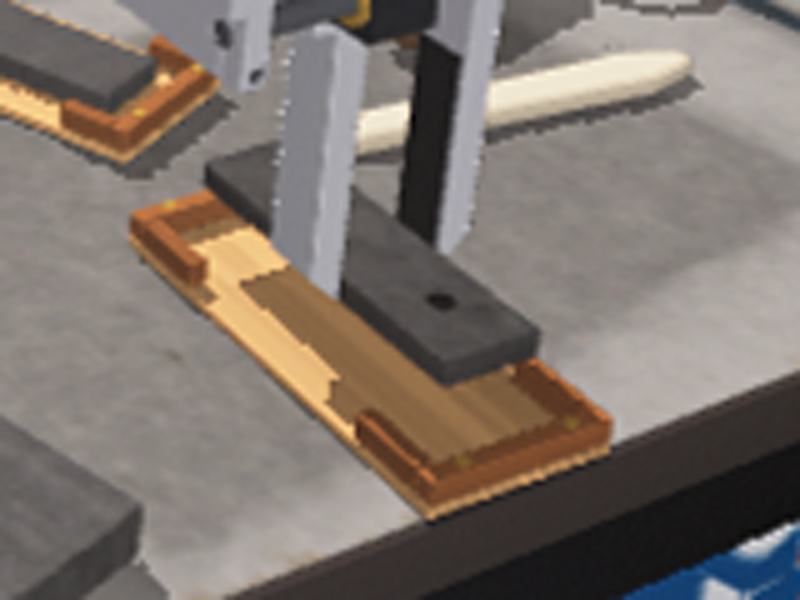

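The side crop shows the long bar level over its tray, parallel, with even margins once dropped onto the floor. The short bar is in its tray at upper left.

Request:
carry_out --motion "0 -0.002 0.06 0 0 0 0;0 0 0.03 0 0 0 0;0 0 0.008 0 0 0 0;0 0 0.006 0 0 0 0;0 0 0.003 0 0 0 0;0 0 0 0 0 0 0;0 0 0 0 0 0 0"

```text
time: 28.58
tool_pos: [0.5953, -0.1771, 0.0066]
ee_rot: [-3.14, -0.0, 1.551]
wrist_force: [-5.9, 1.8, 7.0]
width: 0.0336
finger_force: 30.0
```

Request:
carry_out --motion "0 0 0 0 0 0 0.5;0 0 0 0 0 0 0.5;0 0 0 0 0 0 0.5;0 0 -0.06 0 0 0 0.5;0 0 -0.2 0 0 0 0.5;0 0 -0.25 0 0 0 1;0 0 -0.25 0 0 0 1;0 0 -0.25 0 0 0 1;0 0 -0.25 0 0 0 1;0 0 0 0 0 0 1;0 0 0 0 0 0 1"

```text
time: 29.95
tool_pos: [0.5959, -0.1774, 0.257]
ee_rot: [3.141, -0.0, 1.551]
wrist_force: [0.3, -0.4, -0.0]
width: 0.0937
finger_force: 0.0
```

```bash
python3 - <<'E'
from h import *
from bench import imaging
w=imaging.snapshot('wrist');save(w,'w8');trays(w);plan(.4419,-.177,.26,106.4)
E
```

```text
(284, 420, 356, 20) [(array([ 0.8136, -0.5114]), 0.5421, 0.0346, -1.1), (array([ 0.8121, -0.5086]), 0.5383, 0.0343, -1.1)]
(290, 157, 53, 112) [(array([ 0.5963, -0.1777]), 0.1436, 0.0651, 88.4), (array([ 0.5963, -0.1772]), 0.1426, 0.0646, 88.4)]
(421, 62, 91, 53) [(array([ 0.7762, -0.0323]), 0.107, 0.0237, 21.5), (array([ 0.775 , -0.0328]), 0.1063, 0.0235, 21.5)]
(270, 0, 91, 124) [(array([ 0.6005, -0.0018]), 0.1172, 0.0654, -67.7), (array([ 0.6005, -0.0025]), 0.1164, 0.065, -67.7)]
t 30.0 at [ 0.5955 -0.1772  0.2556] yaw 88.85 rpy [-3.139e+00 -1.000e-03  1.551e+00] q6 -0.36 dist 0.1537 F [ 0.8 -0.1 -0.6] w 0.0942
  total share xyz now-axes [-0.0145 -0.7678 -0.0221]
  rz share -0.1462
  share xyz after turn [ 0.2177 -0.7365 -0.0221]
```

Request:
carry_out --motion "-0.015 -0.15 0 0 0 0 1;0 -0.2 0 0 0 0 1;0 -0.2 0 0 0 0 1;0 -0.215 0 0 0 0 1;0 0 0 0 0 -0.07 1;0 0 0 0 0 -0.075 1;0 0 0 0 0 0 1;0 0 0 0 0 0 1"

```text
time: 31.0
tool_pos: [0.4427, -0.1771, 0.2558]
ee_rot: [-3.14, -0.002, 1.852]
wrist_force: [1.3, -0.3, 0.1]
width: 0.0937
finger_force: 0.0
```

```bash
python3 - <<'E'
from h import *
from bench import imaging
w=imaging.snapshot('wrist');save(w,'w9');plan(.4419,-.177,.26,106.4)
def crop(s,X):
    u=proj(s,np.array(X)).astype(int);x0,y0=u-[33,50];x0,y0=int(x0),int(y0);print(x0,y0)
    c=s['pixels'][y0:y0+100,x0:x0+66]
    return np.clip(cv2.resize(c,(396,600),interpolation=cv2.INTER_CUBIC)*1.6,0,255).astype('uint8')
cv2.imwrite('pics/c8.png',np.hstack([crop(load('w8'),(.5965,-.1775,.01)),crop(w,(.4419,-.177,.018))])[:,:,::-1])
E
```

```text
t 31.05 at [ 0.4428 -0.1771  0.2561] yaw 106.16 rpy [-3.140e+00 -1.000e-03  1.853e+00] q6 -0.78 dist 0.004 F [-0.  -0.3 -0.3] w 0.0942
  total share xyz now-axes [ 0.002  -0.0042 -0.0194]
  rz share -0.002
  share xyz after turn [ 0.002  -0.0042 -0.0194]
282 164
281 165
```

View pics/c8.png

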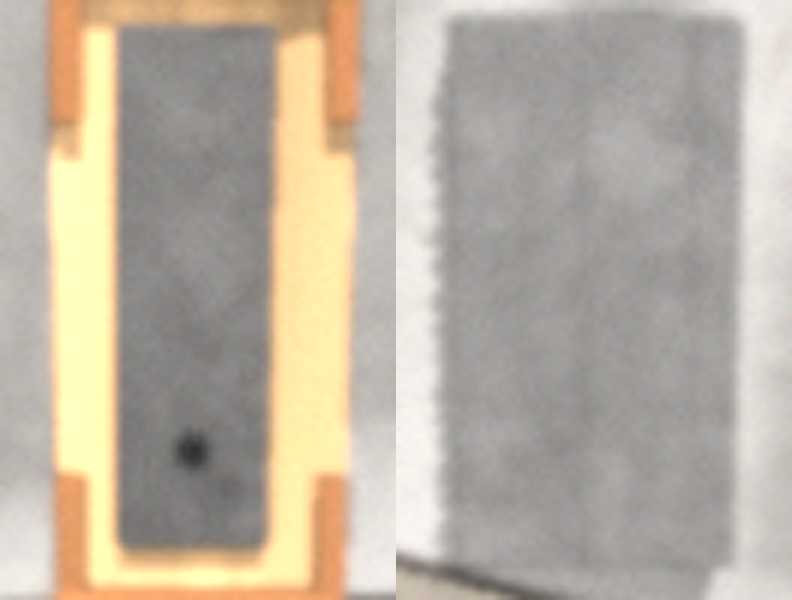

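Left half: the long bar lies flat in its pocket between the rims. Right half: the block is alone and undisturbed, corners (447,15), (742,18), (733,565), (442,565).

```bash
python3 - <<'E'
from h import *
w=load('w9')
piece(w,[(281+(u-396)/6,165+v/6) for u,v in[(447,15),(742,18),(733,565),(442,565)]],.018,'block')
plan(.4421,-.177,.005,106.4)
E
```

```text
block mean [ 0.4405 -0.1762] rect [ 0.4397 -0.1763] LxW 0.1157 0.0627 yaw -73.8
t 31.05 at [ 0.4428 -0.1771  0.2561] yaw 106.16 rpy [-3.140e+00 -1.000e-03  1.853e+00] q6 -0.78 dist 0.2511 F [-0.  -0.3 -0.3] w 0.0942
  total share xyz now-axes [ 0.0017 -0.0032  1.2556]
  rz share -0.002
  share xyz after turn [ 0.0017 -0.0032  1.2556]
```

Request:
carry_out --motion "0 -0.008 0.2 0 0 0 1;0 0 0.2 0 0 0 1;0 0 0.2 0 0 0 1;0 0 0.2 0 0 0 1;0 0 0.15 0 0 0 1;0 0 0.08 0 0 0 1;0 0 0 0 0 0 1;0 0 0 0 0 0 1;0 0 0 0 0 0 1"

```text
time: 32.17
tool_pos: [0.4426, -0.1783, 0.0527]
ee_rot: [3.139, 0.002, 1.854]
wrist_force: [0.6, -0.6, -0.4]
width: 0.0943
finger_force: 0.0
```

```bash
python3 -c "
from h import *
plan(.441,-.177,.0055,106.3)"
```

```text
t 32.17 at [ 0.4426 -0.1783  0.0527] yaw 106.25 rpy [3.139e+00 2.000e-03 1.854e+00] q6 -0.79 dist 0.0472 F [ 0.6 -0.6 -0.4] w 0.0943
  total share xyz now-axes [ 0.0085 -0.0057  0.2358]
  rz share -0.0005
  share xyz after turn [ 0.0085 -0.0057  0.2358]
```

Request:
carry_out --motion "0.003 -0.002 0.12 0 0 0 1;0 0 0.08 0 0 0 1;0 0 0.027 0 0 0 1;0 0 0 0 0 0 1;0 0 0 0 0 0 0;0 0 0 0 0 0 0;0 0 0 0 0 0 0;0 0 0 0 0 0 0;0 0 0 0 0 0 0;0 0 0 0 0 0 0"

```text
time: 33.42
tool_pos: [0.4412, -0.1773, 0.0059]
ee_rot: [3.141, 0.0, 1.854]
wrist_force: [-0.1, 0.5, 1.1]
width: 0.0595
finger_force: 30.0
```

Request:
carry_out --motion "0 0 -0.06 0 0 0 0;0 0 -0.15 0 0 0 0;0 0 -0.25 0 0 0 0;0 0 -0.25 0 0 0.019 0;0 0 -0.25 0 0 0.019 0;0 0 -0.04 0 0 0 0;0.15 0.04 0 0 0 0 0;0.24 0.064 0 0 0 0 0;0.24 0.064 0 0 0 0 0;0.24 0.064 0 0 0 0 0;0.24 0.064 0 0 0 0 0;0.24 0.064 0 0 0 0 0"

```text
time: 34.92
tool_pos: [0.4553, 0.1031, 0.2029]
ee_rot: [-3.137, -0.0, 1.775]
wrist_force: [0.8, -1.2, -2.9]
width: 0.0597
finger_force: 30.0
```

Request:
carry_out --motion "0.24 0.064 0 0 0 0 0;0.24 0.064 0 0 0 0 0;0.11 0.027 0 0 0 0 0;0 0 0 0 0 0 0;0 0 0 0 0 0 0;0 0 0 0 0 0 0"

```text
time: 35.67
tool_pos: [0.463, 0.2224, 0.2051]
ee_rot: [-3.141, 0.0, 1.773]
wrist_force: [0.7, -0.2, -3.8]
width: 0.0599
finger_force: 30.0
```

```bash
python3 - <<'E'
from h import *
from bench import imaging
w=imaging.snapshot('wrist');save(w,'w10');trays(w);plan(.439,.341,.0105,101.7)
E
```

```text
(194, 386, 395, 54) [(array([ 0.6145, -0.0067]), 0.529, 0.0823, 11.7), (array([ 0.6132, -0.0043]), 0.5248, 0.0817, 11.7)]
(272, 24, 92, 153) [(array([0.4404, 0.3449]), 0.147, 0.0905, -78.4), (array([0.4404, 0.3445]), 0.1458, 0.0898, -78.4)]
(422, 0, 68, 45) [(array([0.5559, 0.4527]), 0.0565, 0.0417, -6.4), (array([0.555 , 0.4514]), 0.056, 0.0413, -6.4)]
t 35.73 at [0.4632 0.2225 0.2054] yaw 101.61 rpy [-3.141  0.     1.773] q6 0.13 dist 0.2294 F [-0.7  0.8 -3.7] w 0.0598
  total share xyz now-axes [6.048e-01 9.000e-04 9.745e-01]
  rz share -0.0008
  share xyz after turn [0.6048 0.0019 0.9745]
```

The tray is fully seen in the wrist frame and measures 147×90 mm, centre (0.4404, 0.3447), which matches the block tray.

Request:
carry_out --motion "0.15 0.004 0 0 0 0 0;0.24 0.004 0 0 0 0 0;0.232 0.004 0 0 0 0 0;0 0 0.15 0 0 0 0;0 0 0.25 0 0 0 0;0 0 0.25 0 0 0 0;0 0 0.15 0 0 0 0;0 0 0.07 0 0 0 0;0 0 0 0 0 0 0;0 0 0 0 0 0 0;0 0 0 0 0 0 0"

```text
time: 37.1
tool_pos: [0.4415, 0.3466, 0.0337]
ee_rot: [3.138, -0.001, 1.775]
wrist_force: [-0.1, -0.2, -2.9]
width: 0.0593
finger_force: 30.0
```

```bash
python3 -c "
from h import *
plan(.4404,.3447,.0099,101.6)"
```

```text
t 37.1 at [0.4415 0.3466 0.0337] yaw 101.69 rpy [ 3.138e+00 -1.000e-03  1.775e+00] q6 0.36 dist 0.0239 F [-0.1 -0.2 -2.9] w 0.0593
  total share xyz now-axes [-0.0079 -0.0075  0.119 ]
  rz share 0.0007
  share xyz after turn [-0.0079 -0.0074  0.119 ]
```

Request:
carry_out --motion "-0.003 -0.003 0.06 0 0 0 0;0 0 0.03 0 0 0 0;0 0 0.014 0 0 0 0;0 0 0.007 0 0 0 0;0 0 0.004 0 0 0 0;0 0 0 0 0 0 0;0 0 0 0 0 0 0"

```text
time: 37.98
tool_pos: [0.4394, 0.3449, 0.0099]
ee_rot: [-3.141, 0.0, 1.775]
wrist_force: [-4.3, -2.3, 5.6]
width: 0.0599
finger_force: 30.0
```

Contact is at the expected height. Releasing, lifting and checking.

Request:
carry_out --motion "0 0 0 0 0 0 0.9;0 0 0 0 0 0 0.9;0 0 0 0 0 0 0.9;0 0 -0.06 0 0 0 0.9;0 0 -0.2 0 0 0 0.9;0 0 -0.25 0 0 0 0.9;0 0 -0.25 0 0 0 0.9;0 0 -0.25 0 0 0 0.9;-0.2 0 -0.1 0 0 0 0.9;-0.2 0 0 0 0 0 0.9;0 0 0 0 0 0 0.9;0 0 0 0 0 0 0.9"

```text
time: 39.48
tool_pos: [0.4559, 0.2672, 0.231]
ee_rot: [3.141, -0.001, 1.775]
wrist_force: [0.8, -0.2, 0.7]
width: 0.0843
finger_force: 0.0
```

```bash
python3 - <<'E'
from h import *
from bench import imaging
w=imaging.snapshot('wrist');s=imaging.snapshot('side');t=imaging.snapshot('top')
u=proj(w,np.array([.4404,.3447,.01])).astype(int);print(u)
y0=max(u[1]-60,0);x0=u[0]-53
a=cv2.resize(w['pixels'][y0:y0+113,x0:x0+150],(400,301),interpolation=cv2.INTER_CUBIC)[:300]
b=cv2.resize(t['pixels'][180:300,320:480],(400,300),interpolation=cv2.INTER_CUBIC)
c=cv2.resize(s['pixels'][200:400,220:540],(800,500))[:300*1]
c=cv2.resize(s['pixels'][210:390,220:540],(533,300),interpolation=cv2.INTER_CUBIC);c=np.hstack([c,np.zeros((300,267,3),'uint8')])
cv2.imwrite('pics/fin.png',np.vstack([np.hstack([a,b]),c])[:,:,::-1])
E
```

```text
[315 150]
```

View pics/fin.png

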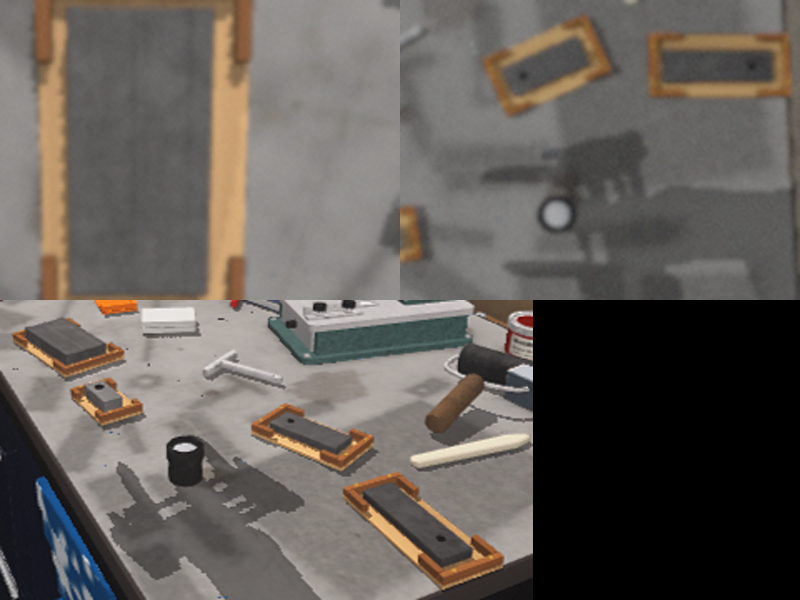

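The final picture shows all four pieces flat in their pockets: block (70,340), quoin (105,395), short bar (312,432) and long bar (420,520). The loupe and pad have not moved, and the gripper is clear. Handing in.

```bash
python3 -c "
from bench import robot
print(robot.close_job())"
```

```text
the job is handed in; nothing more can be done
None
```

I laid the quoin, short bar, long bar and block, in that order, flat in their own trays, left the loupe and pad where they were, and handed the job in at about 40 s.

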